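# Weigh out a scoop of walnuts at the trader's desk

## Task

Take the scoop, scoop walnuts out of the wooden tray and tip at least three of them from the scoop into the pan of the spring scale. Then lay the scoop down flat on the bare desk, so that only walnuts are left on the scale, and let go.

Things in the scene. Friction and masses are not known exactly. Their poses are not given: they have to be found in the camera images.
- scoop: Loose aluminium scoop, about 180 g. Origin: underside centre; x to its open front edge, z up. Floor 95 (x) by 108 mm, 1.5 thick; sides 45 high, lower to the front, none in the last 15; back wall 55. Grip from above, across y: wooden handle bar over the centre line, x -59 to +26, 18 wide, z 84 to 106 mm, balances near x -15; its post is at the back. Starts between tray and scale, front edge towards robot +-30 deg.
- tray: Fixed wooden tray, 306 (x) by 148 mm, 48 high; walls 8. Origin: underside centre, z up; inside x +-145, y +-66 mm. Flat floor at z 12 mm from x -145 to +95, then the +x end slopes up to z 48 at x 145. The +x end points to the robot +-20 deg. Eight loose walnuts (32 mm, 12 g each, they roll) start on the flat floor, x -15 to 95, y -55 to 55 mm; push the scoop along it to the foot of the slope.
- scale: Fixed green spring scale: housing 150 by 150 by 50 mm, a round steel pan centred above it. Origin: centre of the housing's underside, z up. Empty, the pan's bottom is 85 mm and its rim 125 mm above the origin; inside it is 36 mm deep, 194 wide at the rim, 134 at the bottom. Stands across the scoop from the tray, left or right by chance.
- pan (a joint): How far the scale's pan has sunk, m: 0 when empty, 0.003 per walnut (12 g), at most 0.031. It sinks on a soft spring and rests within about half a second.

How it is judged:
By the outcome, as a careful person would: the job done as asked, in the order asked, and still so for the second after the job is handed in, with the robot touching nothing.
It also fails if it takes over 67 s, if anything falls off the work surface, if the arm or the gripper's body presses on something with over 40 N, if the wrist force passes 120 N, or if a joint passes its speed limit or range.

## Robot

A 7-joint arm with a two-finger parallel gripper is mounted at the origin on the work surface. World frame = base frame: x ahead of the robot, y to its left, z up, the work surface at z = 0. Lengths are in mm, angles in rad, forces in N, time in s.
With the tool pointing down it reaches from about 425 to 950 mm from the base axis. Payload 16.7 kg.
Tool frame: the origin (TCP) lies at the very end of the fingers, on their centre line; the grasp point (between the pads) lies 19 mm behind it (robot.grip_point_offset is the distance from the TCP to the grasp point, in mm); z points along the fingers, y is the line along which they close (so a half turn about z gives the same grasp; the last joint's range is limited). The gripper opens to 94 mm and grips with 3 to 60 N. Pads are 16 mm wide; open, the fingers measure 119 mm over their backs; the gripper's body (75 mm by 177 mm) begins 78 mm behind the grasp point.
Start: joints at [-1.262, 0.426, 0.074, 1.606, -0.034, 1.111, -0.067], TCP at [298.937, 605.154, 205.467] pointing down, gripper open.
Joint ranges: [-2.85, 2.85], [-0.5, 2.14], [-1.23, 1.37], [0.21, 2.46], [-1.02, 4.16], [0.16, 2.05], [-2.73, 2.73]. Speed limits (rad/s): [1.89, 1.89, 2.39, 2.39, 3.01, 3.01, 3.01].

## Interface

Orientations are given as a unit quaternion [w, x, y, z].
In Python, from station import robot, optics, finish_job gives the robot as it stands. The module is installed in compiled form; this text tells all that it offers.
- The arm moves only by the tool step_arm, never from a script. Its argument "plan" is a list of rows, each a list of 2 entries, a list of its own where there are three numbers: the shift along the tool's x, y, z in cm, then the turn, a rotation vector about the tool's x, y, z in rad. In form: [[[tx, ty, tz], [ax, ay, az]], ...]. A call has 1 to 20 rows; each row is the pose to reach, as a shift and turn from the pose commanded when the call began, along the tool's axes at that moment; what a row does not reach only later rows make up. A row lasts 1/12 s, in which the tool goes at most 41.7 mm and 7.16 degrees, less where a joint would pass 70% of its speed; a pose out of reach is approached as far as the arm can. A call with a gripper value outside its range is refused whole. "grip" is the closure in counts, from 0 (fully open) to 255 (shut), set as the call begins (left out, the last holds). The fingers move at their own pace and stop on an object; "squeeze" is the grip in N (left out, the last holds). Time passes only in rows, so rows that repeat a pose let the fingers close. It gives the time, the measured TCP pose, the force, the opening and the grip force at its end, in the units of the state.
- robot.observe(): the state, without advancing time (a new reading comes with each control period).
- optics.read_camera(name): name is "scene" or "top" or "wrist"; returns the picture (420x560x3 uint8, red, green, blue); there is no depth.
- optics.get_calibration(name): a dict with "camera_matrix" (3x3 intrinsics, pixels), "k1" (the pictures are not rectified: a ray, as slopes to the right and down, at radius r is drawn at 1 + k1 r^2 times it, then the intrinsics apply), "xyz" and "rotation" of the camera in the world; the wrist camera has in their place "mount" (4x4, takes a point from camera to tool coordinates, whose origin is the TCP and whose axes are the flange's). Camera axes: x right, y down, z forward; pixel columns grow to the right and rows downward; lengths in mm; the calibration is good to about 2 mm. A picture is of the moment at which its call begins: read the wrist's pose just before it. get_calibration takes no time and is no camera call.
- finish_job(): hands the job in; it is judged then, once.
The state is a dict: "t": time; "joints": joint angles; "qvel": joint speeds; "effort": joint torques, N m; "position": TCP position; "orientation": TCP orientation; "force": force on the tool from outside, world axes, zero at the start; "ft_torque": the same for the moment, N m; "opening": finger opening in mm; "grasp_force": force on a finger pad.
Only numpy, scipy, OpenCV 4.12 (cv2) and the standard library are available. Lean on these libraries where they do the work, as an engineer would, in place of code of your own. Each camera call takes 0.05 s, during which the arm holds its last target. There are 200 camera calls.

## Working session

There is one attempt and no reset: what is moved stays moved. The work goes in short steps, Python scripts to look and compute and a tool call to move; the robot and the scene stay as the last step left them, time stands still between calls to the robot, and variables do not carry over. Pictures are saved under pics/ and viewed, at most 10 in all, crops included, and the job is handed in when it is done.

Besides the shell and the picture viewer there is one more tool, called in YAML: its name, and indented under it one key for each argument. step_arm: Moves the arm, as the interface text tells. Its arguments: {"type":"object","properties":{"plan":{"type":"array","items":{"type":"array"}},"grip":{"type":"number"},"squeeze":{"type":"number"}},"required":["plan"]}

```bash
mkdir -p pics
python3 - <<'E'
from station import robot, optics
import cv2, numpy as np
s=robot.observe(); print(s)
for n in ("scene","top"):
    im=optics.read_camera(n); cv2.imwrite(f"pics/{n}0.png",im[:,:,::-1]); 
for n in ("scene","top","wrist"): print(n,optics.get_calibration(n))
E
```

```text
{'t': 0.0, 'joints': array([-1.26148774,  0.42672616,  0.0738623 ,  1.60659246, -0.03408028,
        1.11078779, -0.06711162]), 'qvel': array([ 5.07285098e-04,  1.83441479e-03,  2.71993494e-04, -5.33203306e-04,
       -8.54607855e-04, -7.13138199e-05,  3.84332182e-04]), 'effort': array([-1.33397771e-03, -9.35808420e+01,  3.66600953e+00, -4.54208314e+01,
       -4.88857913e-02,  1.98104832e-02,  1.23993668e-04]), 'position': array([298.79457884, 604.78976628, 204.78627471]), 'orientation': array([-8.62145709e-05,  2.27419065e-01,  9.73796784e-01, -6.21210664e-04]), 'force': array([-0.69085887,  0.53900944,  0.59630147]), 'ft_torque': array([-0.04861705,  0.00255899, -0.00429076]), 'grasp_force': 0.0, 'opening': 93.73171163313114}
scene {'camera_matrix': array([[397.09905418,   0.        , 280.11383845],
       [  0.        , 397.09905418, 208.61764766],
       [  0.        ,   0.        ,   1.        ]]), 'k1': -0.05980655592534337, 'xyz': array([ 952.64406976, -126.58306477,  776.73872263]), 'rotation': array([-0.2145855 ,  0.79097215,  0.55174125, -0.15458886])}
top {'camera_matrix'
[... 176 characters left out ...]
0227916, 'xyz': array([ 351.97750393,  -12.60199564, 1126.66890899]), 'rotation': array([ 0.06653625, -0.6957175 ,  0.71373366, -0.046199  ])}
wrist {'camera_matrix': array([[289.92289708,   0.        , 278.78140123],
       [  0.        , 289.92289708, 203.47277309],
       [  0.        ,   0.        ,   1.        ]]), 'k1': 0.005103701458711186, 'mount': array([[-3.83622497e-04, -9.63564979e-01, -2.67474081e-01,
         7.78209221e+01],
       [ 9.99999878e-01, -4.52582039e-04,  1.96167617e-04,
        -2.76236694e-01],
       [-3.10074211e-04, -2.67473973e-01,  9.63565035e-01,
        -1.78679037e+02],
       [ 0.00000000e+00,  0.00000000e+00,  0.00000000e+00,
         1.00000000e+00]])}
```

View pics/top0.png

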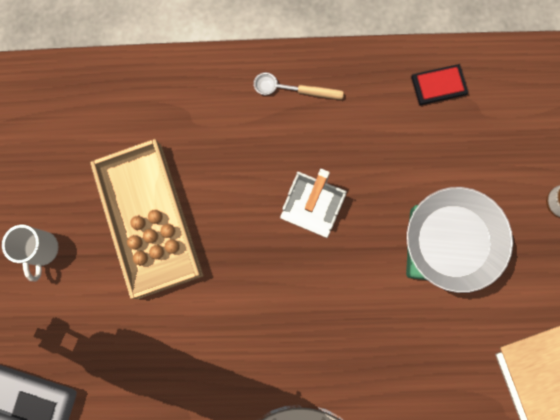

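View pics/scene0.png

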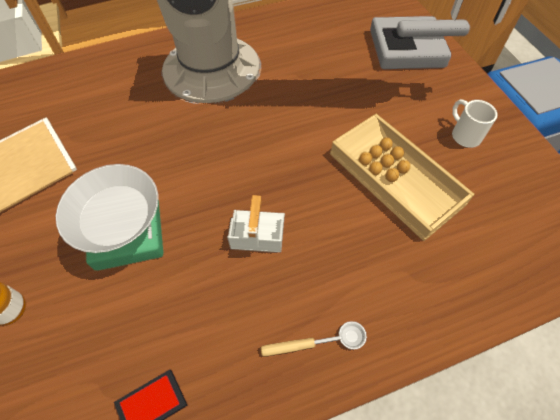

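```bash
cat > h.py <<'E'
import numpy as np, cv2
from scipy.spatial.transform import Rotation as R
from station import robot, optics
def q2m(q): return R.from_quat([q[1],q[2],q[3],q[0]]).as_matrix()
def cam(n,s=None):
    c=optics.get_calibration(n)
    if n=="wrist":
        T=q2m(s["orientation"]); M=c["mount"]
        return c,T@M[:3,:3],s["position"]+T@M[:3,3]
    return c,q2m(c["rotation"]),c["xyz"]
def ray(n,uv,z,s=None):
    c,Rm,p=cam(n,s); K=c["camera_matrix"]
    d=cv2.undistortPoints(np.array([[uv]],float),K,np.array([c["k1"],0,0,0]))[0,0]
    w=Rm@np.array([d[0],d[1],1]); return p+w*(z-p[2])/w[2]
def proj(n,P,s=None):
    c,Rm,p=cam(n,s); x=(np.atleast_2d(P)-p)@Rm
    return cv2.projectPoints(x,np.zeros(3),np.zeros(3),c["camera_matrix"],np.array([c["k1"],0,0,0]))[0][:,0]
def show(n,im,boxes,k,f):
    t=[]
    for (u0,v0,u1,v1) in boxes:
        a=cv2.resize(im[v0:v1,u0:u1,::-1],None,fx=k,fy=k,interpolation=cv2.INTER_CUBIC)
        for u in range(-(-u0//10)*10,u1,10):
            cv2.line(a,((u-u0)*k,0),((u-u0)*k,6 if u%50 else 14),(0,255,0),1)
            if u%20==0: cv2.putText(a,str(u),((u-u0)*k+1,16),0,.35,(255,255,255),1)
        for v in range(-(-v0//10)*10,v1,10):
            cv2.line(a,(0,(v-v0)*k),(6,(v-v0)*k),(0,255,0),1)
            if v%20==0: cv2.putText(a,str(v),(7,(v-v0)*k+4),0,.35,(255,255,255),1)
        t.append(a)
    H=max(a.shape[0] for a in t)
    cv2.imwrite(f,np.hstack([cv2.copyMakeBorder(a,0,H-a.shape[0],0,4,0) for a in t]))
E
python3 - <<'E'
from h import *
im=cv2.imread("pics/top0.png")[:,:,::-1]
show("top",im,[(85,130,210,305),(272,160,357,245)],3,"pics/a.png")
a=im[130:305,85:210]; 
a=cv2.resize(np.ascontiguousarray(a),None,fx=1,fy=1)
show("top",im,[(85,130,210,305)],3,"pics/t1.png"); show("top",im,[(272,160,357,245)],4,"pics/t2.png")
x,y=cv2.imread("pics/t1.png"),cv2.imread("pics/t2.png")
y=cv2.copyMakeBorder(y,0,x.shape[0]-y.shape[0],0,0,0); cv2.imwrite("pics/c1.png",np.hstack([x,y]))
# pan rim
g=cv2.cvtColor(np.ascontiguousarray(im),cv2.COLOR_RGB2GRAY)
hsv=cv2.cvtColor(np.ascontiguousarray(im),cv2.COLOR_RGB2HSV)
m=((hsv[...,1]<60)&(hsv[...,2]>90)).astype('uint8'); m[:, :395]=0; m[:,525:]=0; m[:180]=0; m[300:]=0
c=max(cv2.findContours(m,0,2)[0],key=cv2.contourArea); e=cv2.fitEllipse(cv2.convexHull(c)); print(e)
for z in (125,): print(ray("top",e[0],z)); print([ray("top",(e[0][0]+d,e[0][1]),z) for d in(-e[1][0]/2,e[1][0]/2)])
E
```

```text
((459.16259765625, 239.54281616210938), (103.67626953125, 108.7590103149414), 127.19390869140625)
[ 461.16702795 -313.23802514  125.        ]
[array([ 463.90115006, -215.53687485,  125.        ]), array([ 458.3758954 , -411.35545184,  125.        ])]
```

View pics/c1.png

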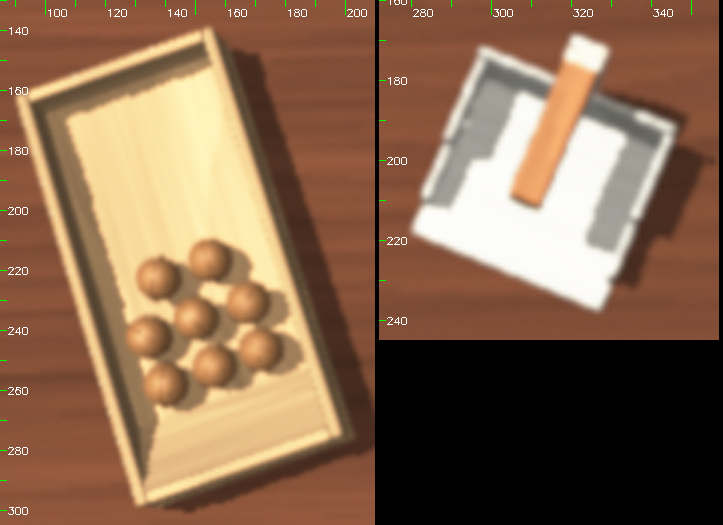

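Run:
```python
from h import *
from scipy.optimize import least_squares
def fit(L,UV,g):
    L=np.array(L,float);UV=np.array(UV)
    def P(p,z0=0): 
        c,s=np.cos(p[2]),np.sin(p[2]); return np.c_[p[0]+c*L[:,0]-s*L[:,1],p[1]+s*L[:,0]+c*L[:,1],L[:,2]]
    r=least_squares(lambda p:(proj("top",P(p))-UV).ravel(),g,x_scale=[100,100,1]); print(r.x,np.round(r.fun.reshape(-1,2),1).tolist()); return r.x
h=153
# tray: +x to robot (world -x): yaw ~pi. tray +y -> world -y -> image right
t=fit([[-153,74,48],[-153,-74,48],[153,-74,48],[153,74,48]],[(155,139.3),(91,163.3),(131,298.3),(198.7,276)],[450,300,3.1])
s=fit([[47.5,-54,1.5],[47.5,54,1.5],[-47.5,-54,55],[-47.5,54,55],[26,-9,106],[26,9,106]],[(280,218),(327.75,237.5),(298,171.75),(346.25,191.75),(305.25,208.5),(312.5,212)],[450,0,3.0])
c,si=np.cos(t[2]),np.sin(t[2])
for uv in [(137.5,222.5),(155,216.5),(134.5,242),(150,236),(167.5,230.5),(140,258),(156,252),(172,246)]:
    w=ray("top",uv,28)[:2]-t[:2]; print(np.round([c*w[0]+si*w[1],-si*w[0]+c*w[1]]))
st=robot.observe(); print(np.round(q2m(st["orientation"]),3), np.linalg.norm(t[:2]),np.linalg.norm(s[:2]))
```

```text
[532.79938271 310.72903568   3.45606987] [[0.6, -0.1], [-0.9, -1.0], [-0.3, 1.4], [0.6, -0.4]]
[552.41936951 -42.31089295   2.71581003] [[0.8, -0.0], [-0.2, -0.1], [-0.1, 0.3], [0.2, 0.1], [-0.9, -0.2], [0.4, -0.1]]
[  1. -19.]
[ 1. 20.]
[ 38. -37.]
[37. -2.]
[39. 36.]
[ 75. -36.]
[74. -0.]
[73. 35.]
[[-0.897  0.443 -0.   ]
 [ 0.443  0.897 -0.001]
 [-0.    -0.001 -1.   ]] 616.7882260781342 554.0373376192799
```

```bash
cat >> h.py <<'E'
TRAY=(532.8,310.7,3.456); SCOOP=(552.4,-42.3,2.716); SCALE=np.array([461.2,-313.2])
def pose(xyz,yaw,pitch=0):
    "grip-point pose -> TCP pos, tool matrix; pitch>0 = nose down (about tool y)"
    M=R.from_euler('z',yaw).as_matrix()@R.from_euler('y',pitch).as_matrix()@np.diag([1.,-1,-1])
    return np.array(xyz)+19*M[:,2],M
def loc(f,x,y=0): c,s=np.cos(f[2]),np.sin(f[2]); return np.array([f[0]+c*x-s*y,f[1]+s*x+c*y])
def row(tp,M,cur=None):
    if cur is None:
        s=robot.observe(); cur=(s["position"],q2m(s["orientation"]))
    p,C=cur; print("shift cm",np.round(C.T@(tp-p)/10,2),"rot",np.round(R.from_matrix(C.T@M).as_rotvec(),4),"dist",round(np.linalg.norm(tp-p)))
E
python3 - <<'E'
from h import *
g=loc(SCOOP,-15); print(g)
a=pose([*g,170],SCOOP[2]); row(*a)
row(*pose([*g,95],SCOOP[2]),cur=a)
E
```

```text
[566.06191314 -48.4929096 ]
shift cm [-52.9  -46.73   5.44] rot [-0.0011  0.0001 -0.0332] dist 708
shift cm [0.  0.  7.5] rot [0. 0. 0.] dist 75
```

step_arm:
  plan:
    - [[-52.9, -46.7, 5.4], [0, 0, -0.033]]
    - [[-52.9, -46.7, 5.4], [0, 0, -0.033]]
    - [[-52.9, -46.7, 5.4], [0, 0, -0.033]]
    - [[-52.9, -46.7, 5.4], [0, 0, -0.033]]
    - [[-52.9, -46.7, 5.4], [0, 0, -0.033]]
    - [[-52.9, -46.7, 5.4], [0, 0, -0.033]]
    - [[-52.9, -46.7, 5.4], [0, 0, -0.033]]
    - [[-52.9, -46.7, 5.4], [0, 0, -0.033]]
    - [[-52.9, -46.7, 5.4], [0, 0, -0.033]]
    - [[-52.9, -46.7, 5.4], [0, 0, -0.033]]
    - [[-52.9, -46.7, 5.4], [0, 0, -0.033]]
    - [[-52.9, -46.7, 5.4], [0, 0, -0.033]]
    - [[-52.9, -46.7, 5.4], [0, 0, -0.033]]
    - [[-52.9, -46.7, 5.4], [0, 0, -0.033]]
    - [[-52.9, -46.7, 5.4], [0, 0, -0.033]]
    - [[-52.9, -46.7, 5.4], [0, 0, -0.033]]
    - [[-52.9, -46.7, 5.4], [0, 0, -0.033]]
    - [[-52.9, -46.7, 5.4], [0, 0, -0.033]]
    - [[-52.9, -46.7, 5.4], [0, 0, -0.033]]
    - [[-52.9, -46.7, 5.4], [0, 0, -0.033]]
  grip: 0

```text
t: 1.77
position: [566.0, -47.6, 151.1]
orientation: [-0.0, 0.211, 0.977, -0.0]
force: [-0.3, -0.4, -0.2]
opening: 93.9
grasp_force: 0.0
```

Run:
```python
from h import *
s=robot.observe(); im=np.ascontiguousarray(optics.read_camera("wrist"))
print(s["position"],s["joints"])
P=[[26,-9,106],[26,9,106],[47.5,54,1.5],[47.5,-54,1.5],[-47.5,54,55],[-47.5,-54,55]]
for p in P:
    u=proj("wrist",[*loc(SCOOP,p[0],p[1]),p[2]],s)[0]; cv2.circle(im,tuple(int(round(v)) for v in u),3,(0,0,255),-1)
cv2.imwrite("pics/w1.png",im[:,:,::-1])
row(*pose([*loc(SCOOP,-15),95],SCOOP[2]))
```

```text
[566.02486644 -47.61668283 151.07754094] [-0.3472724   0.32494014  0.38950063  1.92089539 -0.1524021   0.92516401
  1.26060777]
shift cm [-0.08 -0.15  7.52] rot [ 0.0001 -0.0008  0.0008] dist 75
```

View pics/w1.png

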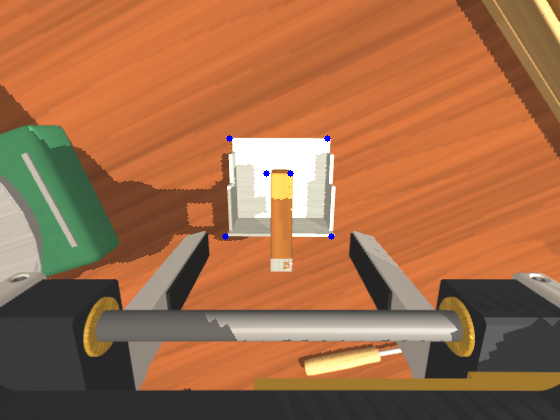

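step_arm:
  plan:
    - [[0, 0, 2.5], [0, 0, 0]]
    - [[-0.1, 0, 5], [0, 0, 0]]
    - [[-0.1, 0, 7], [0, 0, 0]]
    - [[-0.1, 0, 7.5], [0, 0, 0]]
    - [[-0.1, 0, 7.5], [0, 0, 0]]
    - [[-0.1, 0, 7.5], [0, 0, 0]]

```text
t: 2.32
position: [567.5, -47.5, 77.3]
orientation: [0.0, 0.211, 0.978, 0.0]
force: [-0.9, 0.4, -0.1]
opening: 94.2
grasp_force: 0.0
```

step_arm:
  plan:
    - [[0, 0, 0], [0, 0, 0]]
    - [[0, 0, 0], [0, 0, 0]]
    - [[0, 0, 0], [0, 0, 0]]
    - [[0, 0, 0], [0, 0, 0]]
    - [[0, 0, 0], [0, 0, 0]]
    - [[0, 0, 0], [0, 0, 0]]
    - [[0, 0, 0], [0, 0, 0]]
    - [[0, 0, 0], [0, 0, 0]]
  grip: 255
  squeeze: 55

```text
t: 2.98
position: [567.2, -48.3, 76.5]
orientation: [-0.0, 0.211, 0.977, -0.0]
force: [0.4, 0.3, -0.0]
opening: 43.5
grasp_force: 0.0
```

step_arm:
  plan:
    - [[0, 0, 0], [0, 0, 0]]
    - [[0, 0, 0], [0, 0, 0]]
    - [[0, 0, 0], [0, 0, 0]]
    - [[0, 0, 0], [0, 0, 0]]
    - [[0, 0, 0], [0, 0, 0]]
    - [[0, 0, 0], [0, 0, 0]]
    - [[0, 0, 0], [0, 0, 0]]

```text
t: 3.57
position: [567.2, -48.2, 76.4]
orientation: [-0.0, 0.211, 0.977, -0.0]
force: [0.4, 0.9, -0.4]
opening: 17.6
grasp_force: 55.0
```

step_arm:
  plan:
    - [[0, 0, -1], [0, 0, 0]]
    - [[0, 0, -3], [0, 0, 0]]
    - [[0, 0, -6], [0, 0, 0]]
    - [[0, 0, -8], [0, 0, 0]]
    - [[0, 0, -8], [0, 0, 0]]

```text
t: 3.98
position: [569.3, -48.7, 161.0]
orientation: [0.003, 0.212, 0.977, 0.001]
force: [1.4, -0.0, -1.5]
opening: 17.6
grasp_force: 55.0
```

Run:
```python
from h import *
s=robot.observe(); print(s["position"],s["joints"],s["force"])
g=loc(TRAY,-91)
print(g); row(*pose([*g,76.4+19+80],TRAY[2]))
```

```text
[569.26580796 -48.68531433 160.96470494] [-0.35127603  0.31494405  0.39628861  1.91001078 -0.14943751  0.9394344
  1.25973458] [ 1.37197411 -0.01298153 -1.48106795]
[619.33916414 338.84201608]
shift cm [11.47 37.35  0.5 ] rot [ 0.0008  0.0056 -0.7408] dist 391
```

step_arm:
  plan:
    - [[1.1, 3.7, 0], [0, 0, -0.074]]
    - [[2.3, 7.5, 0], [0, 0, -0.148]]
    - [[3.45, 11.2, 0], [0, 0, -0.222]]
    - [[4.6, 14.9, 0], [0, 0, -0.296]]
    - [[5.75, 18.6, 0], [0, 0, -0.37]]
    - [[6.9, 22.4, 0], [0, 0, -0.444]]
    - [[8.05, 26.1, 0], [0, 0, -0.518]]
    - [[9.2, 29.8, 0], [0, 0, -0.592]]
    - [[10.3, 33.6, 0], [0, 0, -0.666]]
    - [[11.2, 36.4, 0], [0, 0, -0.72]]
    - [[11.5, 37.3, 0], [0, 0, -0.74]]
    - [[11.5, 37.3, 0], [0, 0, -0.74]]
    - [[11.5, 37.3, 0], [0, 0, -0.74]]
    - [[11.5, 37.3, 0], [0, 0, -0.74]]

```text
t: 5.15
position: [616.8, 337.0, 156.2]
orientation: [-0.0, -0.155, 0.988, -0.001]
force: [0.4, -0.2, -1.8]
opening: 17.7
grasp_force: 55.0
```

Run:
```python
from h import *
s=robot.observe(); im=np.ascontiguousarray(optics.read_camera("top"))
print(s["position"],s["joints"],s["force"]); M=q2m(s["orientation"]); print(M.round(3))
g=s["position"]-19*M[:,2]; yaw=np.arctan2(M[1,0],M[0,0]); F=(*(loc((g[0],g[1],yaw),16)),yaw); zb=g[2]-95.4; print(F,zb)
for p in [[26,-9,106],[26,9,106],[47.5,54,1.5],[47.5,-54,1.5],[-47.5,54,55],[-47.5,-54,55]]:
    u=proj("top",[*loc(F,p[0],p[1]),p[2]+zb])[0]; cv2.circle(im,tuple(int(round(v)) for v in u),1,(0,0,255),-1)
show("top",im,[(80,120,230,305)],3,"pics/c2.png")
row(*pose([*loc(TRAY,-91),107.4+10],TRAY[2]))
```

```text
[616.83277045 336.9929668  156.23861425] [-0.68615695  0.51532769  0.13394513  1.58515232 -0.07512621  1.04706587
  1.35067456] [ 0.43040015 -0.16546043 -1.7821262 ]
[[-0.952 -0.307 -0.   ]
 [-0.307  0.952 -0.001]
 [ 0.001 -0.001 -1.   ]]
(np.float64(601.6090713880116), np.float64(332.1092617736148), np.float64(-2.829959041562468)) 79.83860053809138
shift cm [-0.29  0.12  5.81] rot [-0.0009 -0.0004 -0.003 ] dist 58
```

View pics/c2.png

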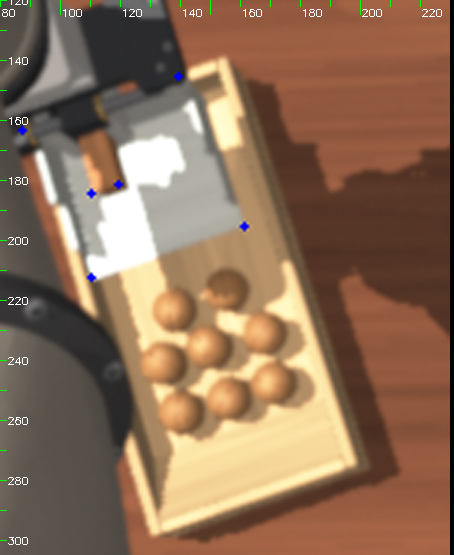

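step_arm:
  plan:
    - [[-0.3, 0.1, 1.5], [0, 0, 0]]
    - [[-0.3, 0.1, 3.5], [0, 0, 0]]
    - [[-0.3, 0.1, 5], [0, 0, 0]]
    - [[-0.3, 0.1, 5.8], [0, 0, 0]]
    - [[-0.3, 0.1, 6.3], [0, 0, 0]]
    - [[-0.3, 0.1, 6.3], [0, 0, 0]]
    - [[-0.3, 0.1, 6.3], [0, 0, 0]]

```text
t: 5.78
position: [619.5, 340.6, 93.7]
orientation: [0.0, -0.156, 0.988, 0.0]
force: [0.4, 0.4, -1.3]
opening: 17.5
grasp_force: 55.0
```

step_arm:
  plan:
    - [[0, 0, 0.1], [0, 0, 0]]
    - [[0, 0, 0.2], [0, 0, 0]]
    - [[0, 0, 0.3], [0, 0, 0]]
    - [[0, 0, 0.3], [0, 0, 0]]
    - [[0, 0, 0.3], [0, 0, 0]]

```text
t: 6.2
position: [619.2, 340.8, 90.6]
orientation: [0.0, -0.156, 0.988, 0.0]
force: [-0.4, -0.3, -1.9]
opening: 17.4
grasp_force: 55.0
```

step_arm:
  plan:
    - [[0, 0, 0.1], [0, 0, 0]]
    - [[0, 0, 0.2], [0, 0, 0]]
    - [[0, 0, 0.2], [0, 0, 0]]
    - [[0, 0, 0.2], [0, 0, 0]]
    - [[0, 0, 0.2], [0, 0, 0]]

```text
t: 6.62
position: [619.2, 340.9, 88.5]
orientation: [0.0, -0.156, 0.988, 0.0]
force: [-0.1, -1.1, -1.4]
opening: 17.5
grasp_force: 55.0
```

step_arm:
  plan:
    - [[0, 0, 0.05], [0, 0, 0]]
    - [[0, 0, 0.1], [0, 0, 0]]
    - [[0, 0, 0.1], [0, 0, 0]]
    - [[0, 0, 0.1], [0, 0, 0]]

```text
t: 6.95
position: [619.4, 341.0, 88.5]
orientation: [0.0, -0.156, 0.988, 0.0]
force: [-3.6, -1.4, 10.5]
opening: 17.9
grasp_force: 55.0
```

step_arm:
  plan:
    - [[0.4, 0, -0.06], [0, 0, 0]]
    - [[1.0, -0.1, -0.06], [0, 0, 0]]
    - [[1.6, -0.2, -0.06], [0, 0, 0]]
    - [[2.2, -0.2, -0.06], [0, 0, 0]]
    - [[2.8, -0.2, -0.06], [0, 0, 0]]
    - [[3.4, -0.2, -0.06], [0, 0, 0]]
    - [[4, -0.2, -0.06], [0, 0, 0]]
    - [[4.6, -0.2, -0.06], [0, 0, 0]]
    - [[5.2, -0.2, -0.06], [0, 0, 0]]
    - [[5.8, -0.2, -0.06], [0, 0, 0]]
    - [[6.4, -0.2, -0.06], [0, 0, 0]]
    - [[7, -0.2, -0.06], [0, 0, 0]]

```text
t: 7.95
position: [553.2, 317.3, 88.5]
orientation: [0.001, -0.156, 0.988, 0.0]
force: [2.6, 0.8, 2.5]
opening: 17.5
grasp_force: 55.0
```

step_arm:
  plan:
    - [[0.5, 0, 0], [0, 0, 0]]
    - [[1, 0, 0], [0, 0, 0]]
    - [[1.5, 0, 0], [0, 0, 0]]
    - [[2, 0, 0], [0, 0, 0]]
    - [[2.5, 0, 0], [0, 0, 0]]
    - [[3, 0, 0], [0, 0, 0]]
    - [[3.5, 0, 0], [0, 0, 0]]
    - [[4, 0, 0], [0, 0, 0]]
    - [[4, 0, 0], [0, 0, 0]]

```text
t: 8.7
position: [514.4, 304.7, 88.4]
orientation: [0.0, -0.156, 0.988, 0.0]
force: [-1.5, -0.6, 11.0]
opening: 17.5
grasp_force: 55.0
```

Run:
```python
from h import *
s=robot.observe(); print(s["position"],s["force"],s["joints"])
w=s["position"][:2]-TRAY[:2]; c,si=np.cos(TRAY[2]),np.sin(TRAY[2]); print("front x",c*w[0]+si*w[1]+63.5,"y",-si*w[0]+c*w[1])
a=np.ascontiguousarray(optics.read_camera("wrist")); b=np.ascontiguousarray(optics.read_camera("top"))
b=cv2.resize(b[150:310,80:240],(420,420)); cv2.imwrite("pics/c3.png",np.hstack([a[:, 90:470],b])[:,:,::-1])
```

```text
[514.42831552 304.65294966  88.40274584] [-1.46632414 -0.61878102 11.04212991] [-0.73342407  0.43162815  0.11563638  1.89044467 -0.06598272  0.82287195
  1.30159935]
front x 82.84116930431145 y 0.06912573589290627
```

View pics/c3.png

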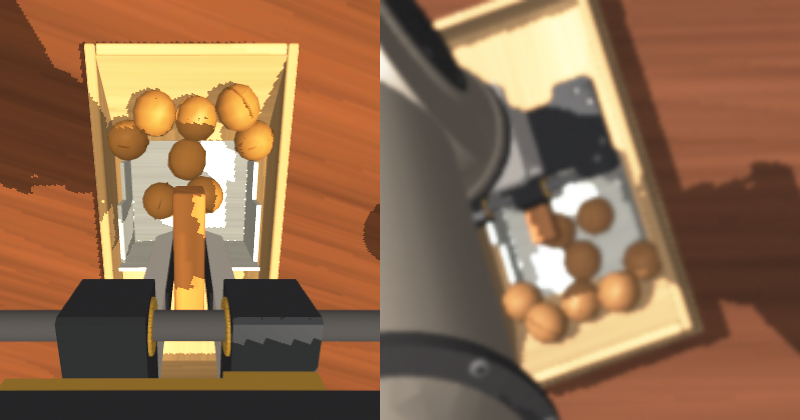

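step_arm:
  plan:
    - [[0.3, 0, -0.04], [0, 0, 0]]
    - [[0.7, 0, -0.04], [0, 0, 0]]
    - [[1.0, 0, -0.04], [0, 0, 0]]
    - [[1.0, 0, -0.04], [0, 0, 0]]
    - [[1.0, 0, -0.04], [0, 0, 0]]
    - [[1.0, 0, -0.04], [0, 0, 0]]

```text
t: 9.3
position: [507.3, 302.4, 89.4]
orientation: [0.002, -0.156, 0.988, 0.001]
force: [10.3, 3.1, 5.2]
opening: 17.7
grasp_force: 55.0
```

Run:
```python
from h import *
s=robot.observe(); print(s["position"],s["force"])
a=np.ascontiguousarray(optics.read_camera("wrist")); cv2.imwrite("pics/c4.png",a[:300,90:470,::-1])
# nose-up rotation about back-bottom edge, with lift
p,C=s["position"],q2m(s["orientation"])
g=p-19*C[:,2]
for th,l in [(.06,1),(.12,2),(.18,3),(.24,4),(.30,5),(.35,8)]:
    # scoop frame: back edge at (-47.5,0); grip at (-16,95.4)
    v=np.array([31.5,95.4]); c,si=np.cos(th),np.sin(th)
    n=np.array([c*v[0]-si*v[1],si*v[0]+c*v[1]])-v+[0,l]
    f=C[:,0]; G=g+f*n[0]+np.array([0,0,n[1]])
    M=R.from_rotvec(-th*np.array([-f[1],f[0],0])).as_matrix()@C   # about horizontal left axis
    row(G+19*M[:,2],M,(p,C));
```

```text
[507.33962106 302.36159161  89.42518015] [10.31458884  3.14370979  5.21476822]
shift cm [-0.46  0.   -0.28] rot [-0.    0.06  0.  ] dist 5
shift cm [-0.94  0.   -0.52] rot [0.0e+00 1.2e-01 1.0e-04] dist 11
shift cm [-1.42  0.   -0.74] rot [0.0e+00 1.8e-01 1.0e-04] dist 16
shift cm [-1.91  0.   -0.93] rot [-0.0e+00  2.4e-01  2.0e-04] dist 21
shift cm [-2.4   0.   -1.09] rot [0.e+00 3.e-01 2.e-04] dist 26
shift cm [-2.82  0.   -1.42] rot [0.0e+00 3.5e-01 2.0e-04] dist 32
```

View pics/c4.png

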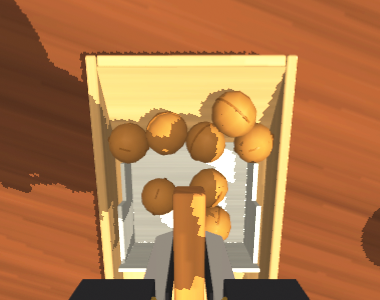

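step_arm:
  plan:
    - [[-0.2, 0, -0.15], [0, 0.03, 0]]
    - [[-0.46, 0, -0.28], [0, 0.06, 0]]
    - [[-0.7, 0, -0.4], [0, 0.09, 0]]
    - [[-0.94, 0, -0.52], [0, 0.12, 0]]
    - [[-1.18, 0, -0.63], [0, 0.15, 0]]
    - [[-1.42, 0, -0.74], [0, 0.18, 0]]
    - [[-1.66, 0, -0.84], [0, 0.21, 0]]
    - [[-1.91, 0, -0.93], [0, 0.24, 0]]
    - [[-2.16, 0, -1.01], [0, 0.27, 0]]
    - [[-2.4, 0, -1.1], [0, 0.3, 0]]
    - [[-2.82, 0, -1.42], [0, 0.35, 0]]
    - [[-2.82, 0, -2.2], [0, 0.35, 0]]
    - [[-2.82, 0, -3.0], [0, 0.35, 0]]
    - [[-2.82, 0, -3.0], [0, 0.35, 0]]
    - [[-2.82, 0, -3.0], [0, 0.35, 0]]

```text
t: 10.6
position: [532.1, 310.6, 119.1]
orientation: [-0.171, -0.154, 0.973, -0.027]
force: [0.1, 0.6, -2.4]
opening: 17.8
grasp_force: 55.0
```

Run:
```python
from h import *
s=robot.observe(); print(s["position"],s["force"],s["joints"]); print(q2m(s["orientation"]).round(3))
a=np.ascontiguousarray(optics.read_camera("wrist")); cv2.imwrite("pics/c5.png",a[:300,90:470,::-1])
# fwd-kinematics fit from known samples
```

```text
[532.08524969 310.58792044 119.1450017 ] [ 0.11063251  0.60727977 -2.37041387] [-0.64816638  0.62531725  0.10270813  1.53557206 -0.14605389  1.32645724
  1.39065749]
[[-0.894 -0.309 -0.325]
 [-0.291  0.951 -0.105]
 [ 0.342  0.    -0.94 ]]
```

View pics/c5.png

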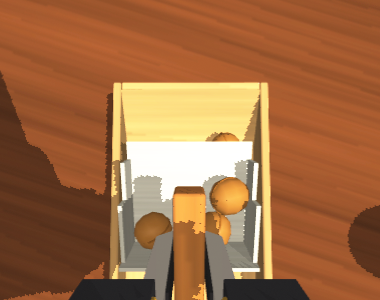

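step_arm:
  plan:
    - [[0.5, 0, -1.4], [0, 0, 0]]
    - [[1, 0, -2.8], [0, 0, 0]]
    - [[1, 0, -4.2], [0, 0, 0]]
    - [[1, 0, -5.6], [0, 0, 0]]
    - [[0.0, 0, -7], [0, 0, 0]]
    - [[-1.5, 0, -7.5], [0, 0, 0]]
    - [[-3.5, 0, -8], [0, 0, 0]]
    - [[-5.5, 0, -8], [0, 0, 0]]
    - [[-7, 0, -8], [0, 0, 0]]
    - [[-7.5, 0, -8], [0, 0, 0]]
    - [[-7.5, 0, -8], [0, 0, 0]]
    - [[-7.5, 0, -8], [0, 0, 0]]

```text
t: 11.65
position: [625.3, 340.7, 168.7]
orientation: [-0.172, -0.154, 0.973, -0.027]
force: [0.3, -0.9, -2.2]
opening: 17.7
grasp_force: 55.0
```

Run:
```python
from h import *
s=robot.observe(); print(s["position"],s["joints"])
F=[]
a=np.ascontiguousarray(optics.read_camera("wrist")); F.append(robot.observe()["force"])
b=np.ascontiguousarray(optics.read_camera("top")); F.append(robot.observe()["force"])
c=np.ascontiguousarray(optics.read_camera("scene"));F.append(robot.observe()["force"])
print(np.mean(F,0))
g=proj("scene",[*TRAY[:2],40])[0]; print(g)
b=cv2.resize(b[130:310,80:240],(320,360)); u,v=int(g[0]),int(g[1]); c=cv2.resize(c[v-85:v+85,u-85:u+85],(420,420))
A=a[:300,110:450]; H=lambda x:cv2.copyMakeBorder(x,0,max(0,420-x.shape[0]),0,0,0)
o=np.hstack([H(A),H(c)]); print(o.shape); b2=b[:, :]; 
cv2.imwrite("pics/c6.png",cv2.resize(np.hstack([H(A),H(c),H(b)]),(800,311),interpolation=cv2.INTER_AREA)[:,:,::-1])
```

```text
[625.27835897 340.74273013 168.72898916] [-0.61602781  0.74314978  0.12241196  1.21301634 -0.15006532  1.53521274
  1.40517929]
[-0.11687224  0.39781512 -2.10685847]
[398.24998237 168.00015533]
(420, 760, 3)
```

View pics/c6.png

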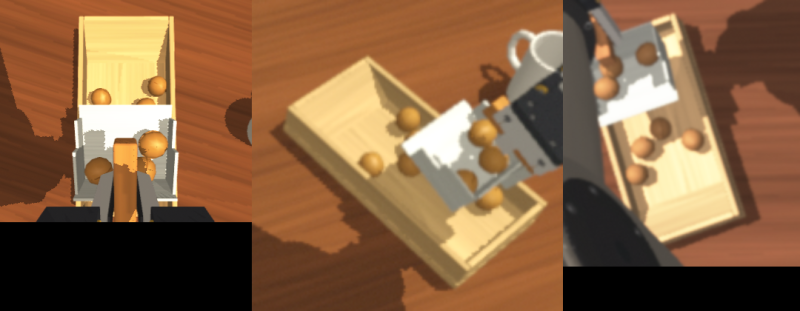

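Run:
```python
from h import *
def tl(w): w=w[:2]-TRAY[:2]; c,si=np.cos(TRAY[2]),np.sin(TRAY[2]); return np.round([c*w[0]+si*w[1],-si*w[0]+c*w[1]])
S=lambda x,y:(313.25+(x-252)/1.83,83+y/1.83)
T=lambda x,y:(80+(x-563)/1.481,130+y/1.481)
for p in [(408,118),(372,163),(408,165),(489,197)]: print("scene",tl(ray("scene",S(*p),28)))
for p in [(660,128),(692,139),(641,147),(636,174)]: print("top",tl(ray("top",T(*p),28)))
print(tl(robot.observe()["position"]))
# kinematic model fit
from scipy.optimize import least_squares
Q=np.array([[-1.26148774,.42672616,.0738623,1.60659246,-.03408028,1.11078779,-.06711162],[-.3472724,.32494014,.38950063,1.92089539,-.1524021,.92516401,1.26060777],[-.68615695,.51532769,.13394513,1.58515232,-.07512621,1.04706587,1.35067456],[-.73342407,.43162815,.11563638,1.89044467,-.06598272,.82287195,1.30159935],[-.61602781,.74314978,.12241196,1.21301634,-.15006532,1.53521274,1.40517929],[-.64816638,.62531725,.10270813,1.53557206,-.14605389,1.32645724,1.39065749]])
Ps=np.array([[298.8,604.8,204.8],[566.02,-47.62,151.08],[616.83,336.99,156.24],[514.43,304.65,88.4],[625.28,340.74,168.73],[532.08,310.59,119.14]])
def fk(q,k):
    o,h,a,b,c,e,f,o7=k
    e_=lambda s,x:R.from_euler(s,x).as_matrix()
    M=e_('z',q[0]+o)@e_('y',q[1]); p=np.array([0,0,h])+M@[e*0,0,0]
    M=M@e_('z',q[2]); p=p+M@[e,0,a]; M=M@e_('y',q[3]); p=p+M@[-e,0,0]; M=M@e_('z',q[4]); p=p+M@[0,0,b]
    M=M@e_('y',q[5]); p=p+M@[f,0,c]; return p,M@e_('z',q[6]+o7)
for g in ([2.37,330,380,380,300,0,0,0],):
    r=least_squares(lambda k:np.concatenate([fk(q,k)[0]-p for q,p in zip(Q,Ps)]),g,x_scale=[.1]+[50]*6+[1]); print(r.x.round(3),np.abs(r.fun).max().round(1))
print(fk(Q[0],r.x)[1].round(3))
```

```text
scene [ 46. -55.]
scene [24. 36.]
scene [-6.  2.]
scene [-103.  -42.]
top [-6.  1.]
top [25. 40.]
top [ 11. -33.]
top [ 46. -51.]
[-97.  -0.]
[ 1.618000e+00 -9.364490e+02  3.060812e+03  1.372140e+02  1.687338e+03
  1.098350e+02  1.117360e+03  0.000000e+00] 526.3
[[-0.875 -0.485 -0.001]
 [-0.485  0.875 -0.001]
 [ 0.001  0.    -1.   ]]
```

```bash
cat > kin.py <<'E'
from h import *
from scipy.optimize import least_squares
Q=np.array([[-1.26148774,.42672616,.0738623,1.60659246,-.03408028,1.11078779,-.06711162],[-.3472724,.32494014,.38950063,1.92089539,-.1524021,.92516401,1.26060777],[-.68615695,.51532769,.13394513,1.58515232,-.07512621,1.04706587,1.35067456],[-.73342407,.43162815,.11563638,1.89044467,-.06598272,.82287195,1.30159935],[-.61602781,.74314978,.12241196,1.21301634,-.15006532,1.53521274,1.40517929],[-.64816638,.62531725,.10270813,1.53557206,-.14605389,1.32645724,1.39065749]])
Ps=np.array([[298.8,604.8,204.8],[566.02,-47.62,151.08],[616.83,336.99,156.24],[514.43,304.65,88.4],[625.28,340.74,168.73],[532.08,310.59,119.14]])
e_=lambda s,x:R.from_euler(s,x).as_matrix()
def fk(q,k,sg):
    o,h,a,b,c,e,f,o7=k
    M=e_('z',sg[0]*q[0]+o)@e_('y',q[1]); p=np.array([0,0,h])
    M=M@e_('z',sg[1]*q[2]); p=p+M@[e,0,a]; M=M@e_('y',q[3]); M=M@e_('z',sg[2]*q[4]); p=p+M@[-e,0,b]
    M=M@e_('y',q[5]); p=p+M@[f,0,c]; return p,M@e_('z',sg[3]*q[6]+o7)
E
python3 - <<'E'
from kin import *
for s1 in(1,-1):
  for s2 in (1,-1):
    sg=(-1,s1,s2,1)
    r=least_squares(lambda k:np.concatenate([fk(q,k,sg)[0]-p for q,p in zip(Q,Ps)]),[0,330,400,400,250,0,0,0],x_scale=[.1]+[50]*6+[1],bounds=([-.5,0,100,100,50,-150,-150,-1],[.5,900,700,700,500,150,150,1])); print(sg,r.x.round(3),np.abs(r.fun).max().round(1)); print(fk(Q[0],r.x,sg)[1].round(2).tolist(),fk(Q[4],r.x,sg)[1].round(2).tolist())
E
```

```text
(-1, 1, 1, 1) [-2.59000e-01  0.00000e+00  7.00000e+02  4.17488e+02  2.91927e+02
  8.86060e+01  1.50000e+02  0.00000e+00] 231.5
[[-0.41, -0.91, -0.0], [-0.91, 0.41, -0.0], [0.0, 0.0, -1.0]] [[-0.61, 0.74, -0.27], [0.79, 0.58, -0.21], [-0.0, -0.34, -0.94]]
(-1, 1, -1, 1) [-3.06000e-01  0.00000e+00  5.13538e+02  3.48557e+02  1.31739e+02
  5.69790e+01 -3.05340e+01  0.00000e+00] 252.3
[[-0.48, -0.88, -0.05], [-0.88, 0.47, 0.03], [-0.0, 0.06, -1.0]] [[-0.47, 0.79, -0.4], [0.84, 0.53, 0.08], [0.27, -0.3, -0.91]]
(-1, -1, 1, 1) [-3.90000e-02  1.66288e+02  4.50064e+02  4.61674e+02  2.01873e+02
  7.39590e+01  3.98970e+01  0.00000e+00] 35.2
[[-0.33, -0.94, 0.06], [-0.94, 0.33, -0.03], [0.01, -0.06, -1.0]] [[-0.64, 0.75, -0.19], [0.75, 0.55, -0.36], [-0.16, -0.37, -0.91]]
(-1, -1, -1, 1) [-9.40000e-02  3.06960e+02  5.26695e+02  4.96137e+02  3.59605e+02
  1.72400e+00 -1.30200e+01  0.00000e+00] 6.0
[[-0.41, -0.91, -0.0], [-0.91, 0.41, -0.0], [0.0, 0.0, -1.0]] [[-0.5, 0.8, -0.33], [0.86, 0.51, -0.07], [0.11, -0.32, -0.94]]
```

```bash
cat >> kin.py <<'E'
sg=(-1,-1,-1,-1)
s0=robot.observe()
Q=np.vstack([Q,s0["joints"]]);Ps=np.vstack([Ps,s0["position"]])
YAW=[np.arctan2(.443,-.897),2.716,-2.830,-2.827]
Ms=[pose([0,0,0],y)[1] for y in YAW]+[q2m(s0["orientation"])]; idx=[0,1,2,3,6]
def res(k):
    F=[fk(q,k,sg) for q in Q]
    return np.concatenate([np.concatenate([(F[i][0]-Ps[i]) for i in range(len(Q))]),np.concatenate([(F[i][1]-m).ravel()*200 for i,m in zip(idx,Ms)])])
K=min((least_squares(res,[-.09,307,527,496,360,0,0,g],x_scale=[.1]+[50]*6+[1]) for g in (0,1.57,3.1,-1.57)),key=lambda r:r.cost); KC=K.cost; K=K.x
lo=np.array([-2.85,-.5,-1.23,.21,-1.02,.16,-2.73]);hi=np.array([2.85,2.14,1.37,2.46,4.16,2.05,2.73])
def ik(p,M,q0):
    f=lambda q:np.concatenate([(fk(q,K,sg)[0]-p)/10,(fk(q,K,sg)[1]-M).ravel()*5,(q-q0)*.02])
    r=least_squares(f,np.clip(q0,lo+.03,hi-.03),bounds=(lo+.02,hi-.02)); P,W=fk(r.x,K,sg); return r.x,np.linalg.norm(P-p),np.linalg.norm(W-M)
def noseg(nose,zn,yaw,th):
    "grip point for nose edge at nose(xy),zn with nose-down pitch th"
    v=np.array([63.5,-95.4]);c,s=np.cos(th),np.sin(th); d=np.array([c*v[0]+s*v[1],-s*v[0]+c*v[1]])
    f=np.array([np.cos(yaw),np.sin(yaw)]); return np.array([*(nose-f*d[0]),zn-d[1]])
E
python3 - <<'E'
from kin import *
print(KC,K.round(2),np.abs(res(K)[:21]).max())
for dy in (2.716,3.1,3.46,2.3,1.9,1.57,4,4.5):
    f=np.array([np.cos(dy),np.sin(dy)]); q=np.array([-.35,.3,.4,1.9,-.15,.92,1.26]); o=[]
    for th in (-.35,0,.35,.7,1.0):
        g=noseg(SCALE-30*f,140,dy,th); p,M=pose(g,dy,th); q,e,w=ik(p,M,q); o.append((round(e,1),round(w,3)))
    print(dy,o,q.round(2))
E
```

```text
125.73084748750342 [-9.0000e-02  3.1082e+02  5.2566e+02  4.9786e+02  3.6026e+02 -1.1600e+00
 -1.6380e+01  1.4800e+00] 5.836598074288702
2.716 [(np.float64(0.0), np.float64(0.0)), (np.float64(0.0), np.float64(0.0)), (np.float64(0.0), np.float64(0.0)), (np.float64(0.0), np.float64(0.0)), (np.float64(2.2), np.float64(0.342))] [-0.18 -0.14  0.77  2.42 -1.    0.18  2.71]
3.1 [(np.float64(0.0), np.float64(0.0)), (np.float64(0.0), np.float64(0.0)), (np.float64(0.0), np.float64(0.0)), (np.float64(2.2), np.float64(0.127)), (np.float64(5.8), np.float64(0.293))] [-0.73 -0.39  1.35  2.41 -0.53  0.18  2.71]
3.46 [(np.float64(0.0), np.float64(0.0)), (np.float64(0.0), np.float64(0.0)), (np.float64(0.0), np.float64(0.0)), (np.float64(1.7), np.float64(0.227)), (np.float64(3.9), np.float64(0.601))] [ 1.91  0.5  -1.21  2.02 -0.33  0.86  2.71]
2.3 [(np.float64(0.0), np.float64(0.0)), (np.float64(0.0), np.float64(0.0)), (np.float64(0.0), np.float64(0.0)), (np.float64(0.0), np.float64(0.0)), (np.float64(2.6), np.float64(0.222))] [ 1.27 -0.11 -0.98  2.44  1.56  0.36 -0.48]
1.9 [(np.float64(0.0), np.float64
[... 193 characters left out ...]
5]
1.57 [(np.float64(0.0), np.float64(0.0)), (np.float64(0.0), np.float64(0.0)), (np.float64(0.0), np.float64(0.0)), (np.float64(0.0), np.float64(0.0)), (np.float64(0.0), np.float64(0.0))] [-0.73  0.33  0.76  2.19  1.05  0.93 -0.76]
4 [(np.float64(0.0), np.float64(0.0)), (np.float64(0.0), np.float64(0.0)), (np.float64(0.6), np.float64(0.084)), (np.float64(2.5), np.float64(0.443)), (np.float64(3.0), np.float64(0.687))] [ 1.73  0.82 -1.21  1.74 -0.04  1.25  2.71]
4.5 [(np.float64(0.0), np.float64(0.0)), (np.float64(1.3), np.float64(0.18)), (np.float64(3.1), np.float64(0.523)), (np.float64(3.2), np.float64(0.76)), (np.float64(2.6), np.float64(0.876))] [ 1.51  1.05 -1.21  1.46  0.09  1.66  2.71]
```

Run:
```python
from kin import *
for dy in (1.9,1.57,1.2,.8):
    f=np.array([np.cos(dy),np.sin(dy)]); q=s0["joints"]; a0=np.arctan2(s0["position"][1],s0["position"][0])
    # transit waypoints
    p0=s0["position"]-19*q2m(s0["orientation"])[:,2]; tgt=noseg(SCALE-30*f,190,dy,-.35); o=[]
    print(dy)
    for t in np.linspace(0,1,9)[1:]:
        g=p0+(tgt-p0)*t; g[2]=max(g[2],p0[2]+(tgt[2]-p0[2])*min(1,2*t)); y=3.456+(dy-3.456)*t; q1,e,w=ik(*pose(g,y,-.35),q); o.append((round(e,1),round(w,2),round(np.abs(q1-q).max(),2))); q=q1
    print(o)
    for th in (-.2,0,.2,.4,.6,.8,1.0,1.1):
        g=noseg(SCALE-30*f,140,dy,th); q1,e,w=ik(*pose(g,dy,th),q); print(th,round(e,1),round(w,2),np.abs(q1-q).max().round(2),q1.round(2)); q=q1
```

```text
1.9
[(np.float64(0.0), np.float64(0.0), np.float64(0.15)), (np.float64(0.0), np.float64(0.0), np.float64(0.12)), (np.float64(0.0), np.float64(0.0), np.float64(0.1)), (np.float64(0.0), np.float64(0.0), np.float64(0.11)), (np.float64(0.0), np.float64(0.0), np.float64(0.12)), (np.float64(0.0), np.float64(0.0), np.float64(0.13)), (np.float64(0.0), np.float64(0.0), np.float64(0.14)), (np.float64(0.0), np.float64(0.0), np.float64(0.15))]
-0.2 0.0 0.0 0.25 [ 0.2   0.57  0.65  1.53 -0.41  1.36  1.27]
0 0.0 0.0 0.23 [ 0.05  0.42  0.7   1.7  -0.3   1.13  1.17]
0.2 0.0 0.0 0.23 [-0.13  0.29  0.76  1.87 -0.11  0.9   0.98]
0.4 0.0 0.0 0.33 [-0.34  0.17  0.82  2.02  0.2   0.7   0.65]
0.6 0.0 0.0 0.52 [-0.5   0.08  0.83  2.17  0.69  0.61  0.13]
0.8 0.0 0.0 0.54 [-0.61  0.06  0.79  2.29  1.16  0.66 -0.41]
1.0 0.0 0.0 0.44 [-0.71  0.14  0.75  2.38  1.46  0.78 -0.85]
1.1 0.0 0.0 0.19 [-0.75  0.22  0.73  2.42  1.56  0.85 -1.03]
1.57
[(np.float64(0.0), np.float64(0.0), np.float64(0.17)), (np.float64(0.0), np.float64(0.0), np.float64(0.14)), (np.float64(0.0), np.float64(0.0), np.float64(0.1)), (np.float6
[... 1892 characters left out ...]
p.float64(0.0), np.float64(0.0), np.float64(0.11)), (np.float64(0.0), np.float64(0.0), np.float64(0.12)), (np.float64(0.0), np.float64(0.0), np.float64(0.12)), (np.float64(0.0), np.float64(0.0), np.float64(0.13))]
-0.2 0.0 0.0 0.15 [ 0.05  0.35  0.93  1.9  -0.52  1.14  0.43]
0 0.0 0.0 0.25 [-0.17  0.33  1.    1.9  -0.31  1.09  0.18]
0.2 0.0 0.0 0.21 [-0.38  0.37  1.08  1.88 -0.14  1.09 -0.03]
0.4 0.0 0.0 0.15 [-0.52  0.47  1.13  1.84 -0.03  1.13 -0.18]
0.6 0.0 0.0 0.13 [-0.61  0.6   1.15  1.8   0.05  1.19 -0.29]
0.8 0.0 0.0 0.15 [-0.67  0.75  1.15  1.75  0.1   1.26 -0.38]
1.0 0.0 0.0 0.15 [-0.7   0.9   1.13  1.69  0.15  1.34 -0.44]
1.1 0.0 0.0 0.08 [-0.71  0.98  1.12  1.66  0.18  1.38 -0.47]
```

```bash
cat > tr.py <<'E'
from h import *
from kin import noseg
def plan(wps,n,f=None):
    "wps: list of (grip xyz, yaw, pitch) incl. start; smooth profile over n rows; prints rows from current pose"
    s=robot.observe(); p,C=s["position"],q2m(s["orientation"]); out=[]
    T=np.linspace(0,1,len(wps)); W=np.array([[*g,y,t] for g,y,t in wps])
    for i in range(1,n+1):
        u=i/n; u=u*u*(3-2*u) if f is None else f(u)
        w=[np.interp(u,T,W[:,j]) for j in range(5)]; tp,M=pose(w[:3],w[3],w[4])
        out.append([np.round(C.T@(tp-p)/10,1).tolist(),np.round(R.from_matrix(C.T@M).as_rotvec(),3).tolist()])
    print(str(out))
def cur():
    s=robot.observe(); C=q2m(s["orientation"]); g=s["position"]-19*C[:,2]
    return g,np.arctan2(C[1,0],C[0,0])%(2*np.pi),-np.arcsin(C[2,0])
E
python3 - <<'E'
from tr import *
g,y,t=cur(); print(g,y,t)
dy=1.2; f=np.array([np.cos(dy),np.sin(dy)])
tg=noseg(SCALE-30*f,180,dy,-.35); print(tg)
m=(g+tg)/2; m[2]=tg[2]; 
plan([(g,y,t),(m,2.35,-.35)],17)
E
```

```text
[631.33605948 342.80925785 186.85471744] 3.456021250607824 -0.34932516751454074
[ 416.86095647 -427.24674273  247.84214603]
[[[0.2, -0.3, 0.0], [-0.003, 0.0, 0.01]], [[0.9, -1.2, 0.1], [-0.014, 0.0, 0.04]], [[1.9, -2.7, 0.1], [-0.031, 0.0, 0.086]], [[3.2, -4.6, 0.3], [-0.053, 0.0, 0.146]], [[4.8, -6.8, 0.4], [-0.079, 0.0, 0.217]], [[6.5, -9.3, 0.5], [-0.108, 0.0, 0.297]], [[8.4, -12.0, 0.7], [-0.139, 0.0, 0.383]], [[10.3, -14.9, 0.8], [-0.172, 0.0, 0.474]], [[12.3, -17.7, 1.0], [-0.206, 0.0, 0.565]], [[14.3, -20.6, 1.1], [-0.239, 0.0, 0.656]], [[16.1, -23.3, 1.2], [-0.27, 0.0, 0.742]], [[17.9, -25.9, 1.4], [-0.299, 0.0, 0.822]], [[19.4, -28.1, 1.5], [-0.325, 0.0, 0.894]], [[20.7, -30.0, 1.6], [-0.347, 0.0, 0.953]], [[21.7, -31.5, 1.6], [-0.364, 0.0, 0.999]], [[22.3, -32.4, 1.7], [-0.375, 0.0, 1.029]], [[22.5, -32.7, 1.7], [-0.379, 0.0, 1.039]]]
```

step_arm:
  plan:
    - [[0.2, -0.3, 0.0], [-0.003, 0.0, 0.01]]
    - [[0.9, -1.2, 0.1], [-0.014, 0.0, 0.04]]
    - [[1.9, -2.7, 0.1], [-0.031, 0.0, 0.086]]
    - [[3.2, -4.6, 0.3], [-0.053, 0.0, 0.146]]
    - [[4.8, -6.8, 0.4], [-0.079, 0.0, 0.217]]
    - [[6.5, -9.3, 0.5], [-0.108, 0.0, 0.297]]
    - [[8.4, -12.0, 0.7], [-0.139, 0.0, 0.383]]
    - [[10.3, -14.9, 0.8], [-0.172, 0.0, 0.474]]
    - [[12.3, -17.7, 1.0], [-0.206, 0.0, 0.565]]
    - [[14.3, -20.6, 1.1], [-0.239, 0.0, 0.656]]
    - [[16.1, -23.3, 1.2], [-0.27, 0.0, 0.742]]
    - [[17.9, -25.9, 1.4], [-0.299, 0.0, 0.822]]
    - [[19.4, -28.1, 1.5], [-0.325, 0.0, 0.894]]
    - [[20.7, -30.0, 1.6], [-0.347, 0.0, 0.953]]
    - [[21.7, -31.5, 1.6], [-0.364, 0.0, 0.999]]
    - [[22.3, -32.4, 1.7], [-0.375, 0.0, 1.029]]
    - [[22.5, -32.7, 1.7], [-0.379, 0.0, 1.039]]

```text
t: 13.22
position: [519.7, -39.0, 229.6]
orientation: [-0.16, 0.382, 0.908, 0.067]
force: [-0.3, 1.2, -3.1]
opening: 18.0
grasp_force: 55.0
```

Run:
```python
from tr import *
g,y,t=cur(); print(g,y,t)
dy=1.2; f=np.array([np.cos(dy),np.sin(dy)])
tg=noseg(SCALE-30*f,180,dy,-.35)
plan([(g,y,t),(tg,dy,-.35)],20)
```

```text
[524.20102306 -43.6708135  247.49989691] 2.3458916549675806 -0.34920453940278773
[[[-0.1, -0.2, -0.0], [-0.003, 0.0, 0.008]], [[-0.5, -0.9, -0.2], [-0.011, 0.0, 0.03]], [[-1.1, -2.1, -0.4], [-0.024, 0.0, 0.065]], [[-1.9, -3.5, -0.7], [-0.041, 0.0, 0.112]], [[-2.9, -5.3, -1.1], [-0.061, 0.0, 0.168]], [[-4.1, -7.3, -1.5], [-0.085, 0.0, 0.233]], [[-5.3, -9.5, -1.9], [-0.11, 0.0, 0.303]], [[-6.6, -11.9, -2.4], [-0.138, 0.0, 0.379]], [[-8.0, -14.4, -2.9], [-0.167, 0.0, 0.458]], [[-9.4, -16.9, -3.5], [-0.196, 0.0, 0.538]], [[-10.9, -19.4, -4.0], [-0.225, 0.0, 0.619]], [[-12.3, -21.9, -4.5], [-0.254, 0.0, 0.698]], [[-13.6, -24.3, -5.0], [-0.282, 0.0, 0.773]], [[-14.9, -26.5, -5.4], [-0.307, 0.001, 0.844]], [[-16.0, -28.6, -5.9], [-0.331, 0.001, 0.908]], [[-17.0, -30.4, -6.2], [-0.351, 0.001, 0.965]], [[-17.9, -31.8, -6.5], [-0.368, 0.001, 1.011]], [[-18.5, -33.0, -6.8], [-0.381, 0.001, 1.046]], [[-18.9, -33.7, -6.9], [-0.389, 0.001, 1.069]], [[-19.0, -33.9, -7.0], [-0.392, 0.001, 1.077]]]
```

step_arm:
  plan:
    - [[-0.1, -0.2, 0.0], [-0.003, 0.0, 0.008]]
    - [[-0.5, -0.9, -0.2], [-0.011, 0.0, 0.03]]
    - [[-1.1, -2.1, -0.4], [-0.024, 0.0, 0.065]]
    - [[-1.9, -3.5, -0.7], [-0.041, 0.0, 0.112]]
    - [[-2.9, -5.3, -1.1], [-0.061, 0.0, 0.168]]
    - [[-4.1, -7.3, -1.5], [-0.085, 0.0, 0.233]]
    - [[-5.3, -9.5, -1.9], [-0.11, 0.0, 0.303]]
    - [[-6.6, -11.9, -2.4], [-0.138, 0.0, 0.379]]
    - [[-8.0, -14.4, -2.9], [-0.167, 0.0, 0.458]]
    - [[-9.4, -16.9, -3.5], [-0.196, 0.0, 0.538]]
    - [[-10.9, -19.4, -4.0], [-0.225, 0.0, 0.619]]
    - [[-12.3, -21.9, -4.5], [-0.254, 0.0, 0.698]]
    - [[-13.6, -24.3, -5.0], [-0.282, 0.0, 0.773]]
    - [[-14.9, -26.5, -5.4], [-0.307, 0.001, 0.844]]
    - [[-16.0, -28.6, -5.9], [-0.331, 0.001, 0.908]]
    - [[-17.0, -30.4, -6.2], [-0.351, 0.001, 0.965]]
    - [[-17.9, -31.8, -6.5], [-0.368, 0.001, 1.011]]
    - [[-18.5, -33.0, -6.8], [-0.381, 0.001, 1.046]]
    - [[-18.9, -33.7, -6.9], [-0.389, 0.001, 1.069]]
    - [[-19.0, -33.9, -7.0], [-0.392, 0.001, 1.077]]

```text
t: 14.88
position: [420.3, -420.7, 229.6]
orientation: [-0.099, 0.813, 0.556, 0.143]
force: [-0.3, -0.3, -2.3]
opening: 17.3
grasp_force: 55.0
```

Run:
```python
from tr import *
g,y,t=cur(); print(g,y,t,robot.observe()["force"])
dy=1.2; f=np.array([np.cos(dy),np.sin(dy)])
N=SCALE-30*f
w=[(g,y,t)]+[(noseg(N,z,dy,th),dy,th) for th,z in [(-.2,170),(-.1,160),(0,150),(.1,145),(.2,140)]]
plan(w,10)
```

```text
[ 417.9343501  -426.76219465  247.43737381] 1.1998338123044865 -0.34965132803918014 [-0.26459851 -0.30144563 -2.25344614]
[[[0.1, -0.0, 0.0], [-0.002, -0.021, -0.0]], [[0.4, -0.0, 0.0], [-0.002, -0.078, -0.0]], [[0.8, -0.1, 0.0], [-0.002, -0.158, 0.0]], [[1.2, -0.1, 0.4], [-0.002, -0.226, 0.0]], [[1.6, -0.1, 0.8], [-0.002, -0.3, 0.0]], [[2.1, -0.1, 1.1], [-0.002, -0.374, 0.0]], [[2.6, -0.1, 1.2], [-0.002, -0.442, 0.0]], [[3.1, -0.1, 1.4], [-0.002, -0.498, 0.0]], [[3.4, -0.1, 1.5], [-0.002, -0.536, 0.0]], [[3.5, -0.1, 1.5], [-0.002, -0.55, 0.0]]]
```

step_arm:
  plan:
    - [[0.1, 0, 0], [0, -0.021, 0]]
    - [[0.4, 0, 0], [0, -0.078, 0]]
    - [[0.8, -0.1, 0], [0, -0.158, 0]]
    - [[1.2, -0.1, 0.4], [0, -0.226, 0]]
    - [[1.6, -0.1, 0.8], [0, -0.3, 0]]
    - [[2.1, -0.1, 1.1], [0, -0.374, 0]]
    - [[2.6, -0.1, 1.2], [0, -0.442, 0]]
    - [[3.1, -0.1, 1.4], [0, -0.498, 0]]
    - [[3.4, -0.1, 1.5], [0, -0.536, 0]]
    - [[3.5, -0.1, 1.5], [0, -0.55, 0]]

```text
t: 15.72
position: [436.0, -380.3, 227.4]
orientation: [0.057, 0.818, 0.566, -0.083]
force: [0.5, 0.7, -2.4]
opening: 17.8
grasp_force: 55.0
```

Run:
```python
from tr import *
g,y,t=cur(); print(g,y,t,robot.observe()["force"])
dy=1.2; f=np.array([np.cos(dy),np.sin(dy)])
N=SCALE-30*f
w=[(g,y,t)]+[(noseg(N,z,dy,th),dy,th) for th,z in [(.3,138),(.4,136),(.5,134),(.6,132),(.7,132),(.8,132),(.9,132)]]
plan(w,12)
```

```text
[ 437.40140909 -376.79790455  246.02138664] 1.2105309164949418 0.20088791450404073 [ 0.51462123  0.71855022 -2.42790298]
[[[0.0, -0.0, -0.0], [-0.001, -0.014, 0.001]], [[0.2, -0.0, -0.2], [0.0, -0.051, 0.005]], [[0.4, -0.1, -0.3], [0.001, -0.108, 0.01]], [[1.0, -0.1, -0.6], [0.002, -0.181, 0.01]], [[1.8, -0.1, -0.8], [0.002, -0.262, 0.01]], [[2.6, -0.1, -0.9], [0.003, -0.349, 0.01]], [[3.5, -0.1, -1.1], [0.003, -0.436, 0.01]], [[4.3, -0.0, -1.3], [0.004, -0.518, 0.01]], [[5.0, -0.0, -1.4], [0.004, -0.59, 0.01]], [[5.5, -0.0, -1.4], [0.004, -0.647, 0.01]], [[5.9, -0.0, -1.4], [0.004, -0.685, 0.01]], [[6.0, -0.0, -1.4], [0.004, -0.699, 0.01]]]
```

step_arm:
  plan:
    - [[0.0, 0, 0], [0, -0.014, 0]]
    - [[0.2, 0, -0.2], [0, -0.051, 0.005]]
    - [[0.4, -0.1, -0.3], [0, -0.108, 0.01]]
    - [[1.0, -0.1, -0.6], [0.002, -0.181, 0.01]]
    - [[1.8, -0.1, -0.8], [0.002, -0.262, 0.01]]
    - [[2.6, -0.1, -0.9], [0.003, -0.349, 0.01]]
    - [[3.5, -0.1, -1.1], [0.003, -0.436, 0.01]]
    - [[4.3, 0, -1.3], [0.004, -0.518, 0.01]]
    - [[5.0, 0, -1.4], [0.004, -0.59, 0.01]]
    - [[5.5, 0, -1.4], [0.004, -0.647, 0.01]]
    - [[5.9, 0, -1.4], [0.004, -0.685, 0.01]]
    - [[6.0, 0, -1.4], [0.004, -0.699, 0.01]]
    - [[6.0, 0, -1.4], [0.004, -0.699, 0.01]]
    - [[6.0, 0, -1.4], [0.004, -0.699, 0.01]]
    - [[6.0, 0, -1.4], [0.004, -0.699, 0.01]]

```text
t: 16.97
position: [455.3, -327.1, 229.9]
orientation: [0.244, 0.746, 0.505, -0.359]
force: [0.7, -0.2, -0.8]
opening: 17.7
grasp_force: 55.0
```

Run:
```python
from tr import *
g,y,t=cur(); s=robot.observe(); print(g,y,t,s["force"],s["joints"].round(2))
for n in ("top","scene","wrist"):
    im=optics.read_camera(n); cv2.imwrite(f"pics/p_{n}.png",im[:,:,::-1])
    hsv=cv2.cvtColor(np.ascontiguousarray(im),cv2.COLOR_RGB2HSV)
    m=((hsv[...,0]>=8)&(hsv[...,0]<=20)&(hsv[...,1]>110)&(hsv[...,2]>60)).astype('uint8')
    c=np.array(proj(n,[*SCALE,95],s)[0]); r=np.linalg.norm(proj(n,[*(SCALE+[0,70]),95],s)[0]-c)
    mk=np.zeros_like(m); cv2.circle(mk,tuple(int(v) for v in c),int(r*1.3),1,-1); m=m&mk
    N,L,S,Ce=cv2.connectedComponentsWithStats(m); print(n,c,r,[(S[i,4],Ce[i].round().tolist()) for i in range(1,N) if S[i,4]>25])
```

```text
[ 460.82666002 -313.35060985  241.77213738] 1.1899988294121082 0.8970002990692968 [ 0.69052946 -0.23828065 -0.77007521] [-0.84  0.74  1.21  2.    0.26  0.94 -0.25]
top [454.64036244 241.3305724 ] 36.026979688180674 [(np.int32(234), [482.0, 230.0]), (np.int32(37), [433.0, 263.0])]
scene [112.0192332  212.18671874] 35.60180592446329 [(np.int32(525), [135.0, 208.0])]
wrist [279.04569625  75.28764046] 98.12729572576853 [(np.int32(3905), [236.0, 31.0]), (np.int32(1564), [311.0, 16.0]), (np.int32(1386), [189.0, 147.0]), (np.int32(992), [365.0, 150.0]), (np.int32(482), [279.0, 194.0])]
```

Run:
```python
from tr import *
g,y,t=cur(); 
plan([(g,y,t),(g+[0,0,50],1.3,.75),(g+[10,20,80],1.6,.4),(g+[40,110,80],1.9,0.1),(g+[80,230,70],2.3,-.15)],20)
```

```text
[[[-0.1, 0.0, -0.1], [-0.0, 0.004, -0.002]], [[-0.4, 0.0, -0.3], [-0.008, 0.016, -0.008]], [[-0.9, 0.0, -0.8], [-0.019, 0.036, -0.017]], [[-1.5, 0.1, -1.3], [-0.033, 0.061, -0.029]], [[-2.3, 0.1, -2.0], [-0.05, 0.092, -0.045]], [[-3.1, 0.1, -2.7], [-0.068, 0.127, -0.064]], [[-3.7, 0.2, -3.6], [-0.104, 0.191, -0.103]], [[-3.7, 0.3, -4.7], [-0.157, 0.289, -0.17]], [[-3.8, 0.4, -5.8], [-0.206, 0.389, -0.246]], [[-3.9, 0.5, -7.0], [-0.248, 0.49, -0.329]], [[-2.0, 0.3, -9.3], [-0.286, 0.575, -0.416]], [[-0.1, 0.1, -11.6], [-0.316, 0.655, -0.506]], [[1.6, -0.1, -13.8], [-0.338, 0.73, -0.597]], [[3.6, -0.4, -16.0], [-0.362, 0.79, -0.695]], [[5.8, -0.6, -18.3], [-0.385, 0.835, -0.797]], [[7.6, -0.8, -20.3], [-0.402, 0.871, -0.889]], [[9.1, -1.0, -21.9], [-0.412, 0.899, -0.966]], [[10.3, -1.2, -23.2], [-0.417, 0.919, -1.025]], [[11.0, -1.3, -23.9], [-0.42, 0.931, -1.063]], [[11.3, -1.3, -24.2], [-0.421, 0.935, -1.076]]]
```

step_arm:
  plan:
    - [[-0.1, 0.0, -0.1], [0, 0.004, -0.002]]
    - [[-0.4, 0.0, -0.3], [-0.008, 0.016, -0.008]]
    - [[-0.9, 0.0, -0.8], [-0.019, 0.036, -0.017]]
    - [[-1.5, 0.1, -1.3], [-0.033, 0.061, -0.029]]
    - [[-2.3, 0.1, -2.0], [-0.05, 0.092, -0.045]]
    - [[-3.1, 0.1, -2.7], [-0.068, 0.127, -0.064]]
    - [[-3.7, 0.2, -3.6], [-0.104, 0.191, -0.103]]
    - [[-3.7, 0.3, -4.7], [-0.157, 0.289, -0.17]]
    - [[-3.8, 0.4, -5.8], [-0.206, 0.389, -0.246]]
    - [[-3.9, 0.5, -7.0], [-0.248, 0.49, -0.329]]
    - [[-2.0, 0.3, -9.3], [-0.286, 0.575, -0.416]]
    - [[-0.1, 0.1, -11.6], [-0.316, 0.655, -0.506]]
    - [[1.6, -0.1, -13.8], [-0.338, 0.73, -0.597]]
    - [[3.6, -0.4, -16.0], [-0.362, 0.79, -0.695]]
    - [[5.8, -0.6, -18.3], [-0.385, 0.835, -0.797]]
    - [[7.6, -0.8, -20.3], [-0.402, 0.871, -0.889]]
    - [[9.1, -1.0, -21.9], [-0.412, 0.899, -0.966]]
    - [[10.3, -1.2, -23.2], [-0.417, 0.919, -1.025]]
    - [[11.0, -1.3, -23.9], [-0.42, 0.931, -1.063]]
    - [[11.3, -1.3, -24.2], [-0.421, 0.935, -1.076]]

```text
t: 18.78
position: [539.7, -79.5, 291.7]
orientation: [-0.069, 0.406, 0.911, 0.03]
force: [-0.3, -0.6, -1.5]
opening: 17.4
grasp_force: 55.0
```

```bash
cat > look.py <<'E'
from tr import *
def look(tag):
    s=robot.observe(); print(cur(),s["force"])
    for n in ("top","scene"):
        im=optics.read_camera(n); cv2.imwrite(f"pics/{tag}_{n}.png",im[:,:,::-1])
        hsv=cv2.cvtColor(np.ascontiguousarray(im),cv2.COLOR_RGB2HSV)
        m=((hsv[...,0]>=5)&(hsv[...,0]<=20)&(hsv[...,1]>100)&(hsv[...,2]>40)).astype('uint8')
        c=np.array(proj(n,[*SCALE,100],s)[0]); r=np.linalg.norm(proj(n,[*(SCALE+[0,80]),100],s)[0]-c)
        mk=np.zeros_like(m); cv2.circle(mk,tuple(int(v) for v in c),int(r),1,-1); m=m&mk
        N,L,S,Ce=cv2.connectedComponentsWithStats(m); print(n,c.round(),r.round(),[(S[i,4],S[i,2:4].tolist(),(ray(n,Ce[i],100)[:2]-SCALE).round().tolist()) for i in range(1,N) if S[i,4]>25])
E
python3 -c "
from look import *
look('q')"
```

```text
(array([541.66611097, -81.62473583, 310.44924103]), np.float64(2.3035516479190736), np.float64(-0.15088499785879017)) [-0.27820281 -0.58774368 -1.5029006 ]
top [455. 241.] 41.0 [(np.int32(344), [17, 31], [17.0, 46.0]), (np.int32(200), [17, 16], [-31.0, 43.0])]
scene [111. 211.] 41.0 [(np.int32(549), [21, 41], [7.0, 46.0])]
```

Run:
```python
from tr import *
g,y,t=cur()
plan([(g,y,t),([560,-40,103],2.7,0)],14)
```

```text
[[[-0.0, 0.1, 0.3], [-0.001, -0.002, -0.006]], [[-0.1, 0.2, 1.2], [0.001, -0.008, -0.022]], [[-0.2, 0.5, 2.5], [0.005, -0.018, -0.047]], [[-0.3, 0.8, 4.1], [0.009, -0.03, -0.078]], [[-0.4, 1.2, 6.1], [0.013, -0.044, -0.116]], [[-0.6, 1.7, 8.2], [0.017, -0.059, -0.156]], [[-0.7, 2.1, 10.4], [0.021, -0.075, -0.199]], [[-0.9, 2.6, 12.6], [0.023, -0.09, -0.241]], [[-1.0, 3.0, 14.7], [0.026, -0.105, -0.282]], [[-1.2, 3.4, 16.7], [0.027, -0.119, -0.319]], [[-1.3, 3.7, 18.3], [0.028, -0.131, -0.351]], [[-1.4, 4.0, 19.6], [0.028, -0.14, -0.377]], [[-1.4, 4.2, 20.5], [0.028, -0.146, -0.393]], [[-1.5, 4.3, 20.8], [0.028, -0.148, -0.399]]]
```

step_arm:
  plan:
    - [[0, 0.1, 0.3], [0, -0.002, -0.006]]
    - [[-0.1, 0.2, 1.2], [0.001, -0.008, -0.022]]
    - [[-0.2, 0.5, 2.5], [0.005, -0.018, -0.047]]
    - [[-0.3, 0.8, 4.1], [0.009, -0.03, -0.078]]
    - [[-0.4, 1.2, 6.1], [0.013, -0.044, -0.116]]
    - [[-0.6, 1.7, 8.2], [0.017, -0.059, -0.156]]
    - [[-0.7, 2.1, 10.4], [0.021, -0.075, -0.199]]
    - [[-0.9, 2.6, 12.6], [0.023, -0.09, -0.241]]
    - [[-1.0, 3.0, 14.7], [0.026, -0.105, -0.282]]
    - [[-1.2, 3.4, 16.7], [0.027, -0.119, -0.319]]
    - [[-1.3, 3.7, 18.3], [0.028, -0.131, -0.351]]
    - [[-1.4, 4.0, 19.6], [0.028, -0.14, -0.377]]
    - [[-1.4, 4.2, 20.5], [0.028, -0.146, -0.393]]
    - [[-1.5, 4.3, 20.8], [0.028, -0.148, -0.399]]
    - [[-1.5, 4.3, 20.8], [0.028, -0.148, -0.399]]
    - [[-1.5, 4.3, 20.8], [0.028, -0.148, -0.399]]

```text
t: 20.22
position: [560.8, -39.8, 84.3]
orientation: [0.0, 0.219, 0.976, 0.0]
force: [0.9, -0.6, -2.7]
opening: 17.6
grasp_force: 55.0
```

step_arm:
  plan:
    - [[0, 0, 0.2], [0, 0, 0]]
    - [[0, 0, 0.4], [0, 0, 0]]
    - [[0, 0, 0.55], [0, 0, 0]]
    - [[0, 0, 0.65], [0, 0, 0]]
    - [[0, 0, 0.65], [0, 0, 0]]
    - [[0, 0, 0.65], [0, 0, 0]]

```text
t: 20.72
position: [560.5, -39.5, 77.2]
orientation: [-0.0, 0.219, 0.976, 0.0]
force: [0.1, -0.3, -2.4]
opening: 17.4
grasp_force: 55.0
```

step_arm:
  plan:
    - [[0, 0, 0.04], [0, 0, 0]]
    - [[0, 0, 0.08], [0, 0, 0]]
    - [[0, 0, 0.08], [0, 0, 0]]
    - [[0, 0, 0.08], [0, 0, 0]]
    - [[0, 0, 0.08], [0, 0, 0]]

```text
t: 21.13
position: [560.7, -39.5, 76.5]
orientation: [0.0, 0.219, 0.976, 0.0]
force: [1.1, -0.5, 0.8]
opening: 17.7
grasp_force: 55.0
```

step_arm:
  plan:
    - [[0, 0, 0], [0, 0, 0]]
    - [[0, 0, 0], [0, 0, 0]]
    - [[0, 0, 0], [0, 0, 0]]
    - [[0, 0, 0], [0, 0, 0]]
    - [[0, 0, 0], [0, 0, 0]]
    - [[0, 0, 0], [0, 0, 0]]
    - [[0, 0, 0], [0, 0, 0]]
    - [[0, 0, 0], [0, 0, 0]]
    - [[0, 0, 0], [0, 0, 0]]
    - [[0, 0, 0], [0, 0, 0]]
    - [[0, 0, 0], [0, 0, 0]]
    - [[0, 0, 0], [0, 0, 0]]
  grip: 0

```text
t: 22.13
position: [560.5, -39.5, 76.4]
orientation: [-0.0, 0.219, 0.976, 0.0]
force: [0.5, 0.3, 0.0]
opening: 92.6
grasp_force: 0.0
```

step_arm:
  plan:
    - [[0, 0, -1], [0, 0, 0]]
    - [[0, 0, -3], [0, 0, 0]]
    - [[0, 0, -6], [0, 0, 0]]
    - [[0, 0, -10], [0, 0, 0]]
    - [[0, 0, -13], [0, 0, 0]]
    - [[0, 0, -15], [0, 0, 0]]
    - [[0, 0, -15], [0, 0, 0]]
    - [[0, 0, -15], [0, 0, 0]]
    - [[0, 0, -15], [0, 0, 0]]

```text
t: 22.88
position: [560.1, -39.4, 226.2]
orientation: [-0.0, 0.219, 0.976, 0.0]
force: [-0.3, 1.1, -0.3]
opening: 94.0
grasp_force: 0.0
```

Run:
```python
from look import *
look('z')
w=optics.read_camera("wrist"); s=cv2.imread("pics/z_scene.png"); t=cv2.imread("pics/z_top.png")
a=cv2.resize(s[140:300,30:230],(400,320),interpolation=cv2.INTER_CUBIC)
b=cv2.resize(t[170:320,390:530],(374,400),interpolation=cv2.INTER_CUBIC)[:320]
c=cv2.resize(t[100:310,70:530],(548,250)); d=cv2.resize(w[:,:,::-1],(333,250))[:,:226]
cv2.imwrite("pics/final.png",np.vstack([np.hstack([a,b]),np.hstack([c,d])]))
```

```text
(array([560.13066917, -39.37209379, 245.16750292]), np.float64(2.700756765274326), np.float64(-0.0006155028006689564)) [-0.34228032  1.09093252 -0.27394281]
top [455. 241.] 41.0 [(np.int32(360), [17, 31], [18.0, 46.0]), (np.int32(192), [15, 16], [-31.0, 43.0])]
scene [111. 211.] 41.0 [(np.int32(557), [21, 41], [7.0, 46.0])]
```

View pics/final.png

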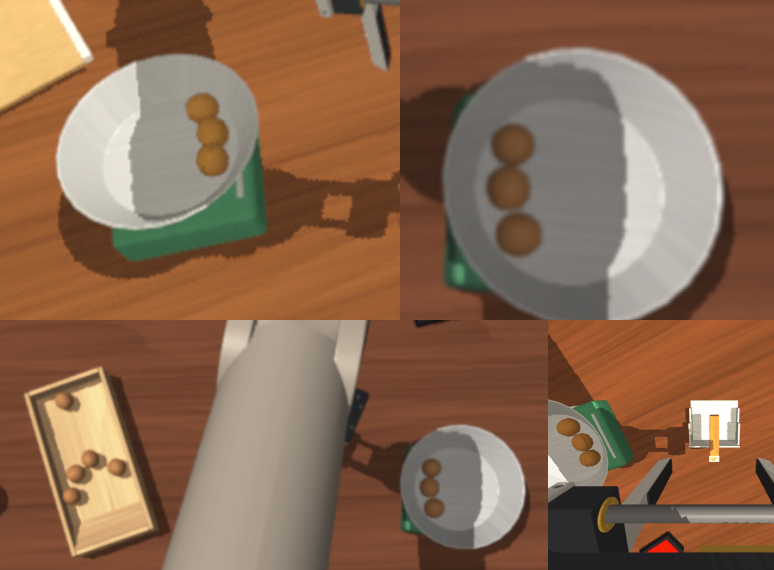

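The picture shows three walnuts at rest in the pan, at about (500, 190) in the top-right crop. The other five are in the tray. The empty scoop stands flat and free on the desk, at about (715, 430) in the wrist view. I'm handing the job in.

```bash
python3 -c "
from station import finish_job
print(finish_job())"
```

```text
the job is handed in; nothing more can be done
None
```

The job is handed in at about 23 s of the 67 s allowed: exactly three walnuts (the minimum asked) rest in the scale's pan, the other five are in the tray, and the empty scoop lies flat on the bare desk, released and clear of the gripper.

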